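Find the heavy side of a microtome handwheel

TASK

The microtome's handwheel is on the balancing stand with its ballast sealed inside, out of sight: take hold of its crank handle, gently (its thin sleeve must never be squeezed with more than 30 N), crank it at least half a turn to feel where the wheel is heavy, then bring the heavy side straight down. Finish holding the handle between the fingers, the wheel at rest with its heavy side at the bottom; do not let go. Work by the handle alone, without leaning on the wheel or stand, and leave the slide box, the jar and the objective beside the stand alone.

Things in the scene. Friction and masses are not known exactly. Their poses are not given: they have to be found in the camera images.
- stand: grey balancing stand fixed to the bench: foot 140 x 160 x 15 mm, post behind the wheel, horizontal bearing axis 160 mm above the bench. Origin: centre of the foot's underside, on the bench. Its x axis runs (horizontally) parallel to the bearing axis, from the post towards the wheel and the crank handle; z is up. The bearing axis passes directly above the origin.
- wheel_centre (a point): centre of the aluminium handwheel, a disc 170 mm across, 22 mm thick, on the bearing axis 50 mm from the stand's origin along the stand's x. A ballast slug of 0.34 to 0.46 kg is sealed in it 45 mm from the axis, in a direction that cannot be seen and differs each time. All else on the wheel, handle included, is balanced, so the ballast's pull about the axis is at most 0.15 to 0.20 N m.
- sleeve: white crank handle: a free-spinning round grippy rubbery sleeve 22 mm across, 84 mm long, parallel to the bearing axis and 65 mm from it, on the side away from the post. Origin: its middle, 52 mm in front of the wheel's face, 113 mm from the stand's origin along the stand's x. Its own x lies along it. Held from above across its axis, it can be cranked right round without turning the gripper.
- handwheel (a joint): wheel angle (rad): 0 with the handle straight above the axis, growing right-handed about the stand's x (at +pi/2 the handle is on the stand's -y side), endless; it does not tell where the ballast is. The bearing drags with a steady 0.215 N m either way, more than the ballast's pull, so the wheel stays where it is left; the ballast adds to the drag while being raised and eases it while sinking.
- slide_box: bystander: closed grey slide box with white lid, 102 x 87 x 39 mm, loose on the bench; origin at the centre of its underside
- oil_jar: bystander: amber glass jar, 48 mm across, 62 mm tall, loose; origin at the centre of its underside
- objective: bystander: steel microscope objective standing on end, 28 mm across, 45 mm tall, loose; origin at the centre of its underside

How it is judged:
By the outcome, as a careful person would: the job done as asked, in the order asked, and still so for the second after the job is handed in, while the arm keeps its last pose, push and grip.
It also fails if it takes over 72 s, if anything falls off the work surface, if the arm or the gripper's body presses on something with over 40 N, if the wrist force passes 120 N, or if a joint passes its speed limit or range.

ROBOT

A 7-joint arm with a two-finger parallel gripper is mounted at the origin on the work surface. World frame = base frame: x ahead of the robot, y to its left, z up, the work surface at z = 0. Lengths are in m, angles in rad, forces in N, time in s.
With the tool pointing down it reaches from about 0.425 to 0.875 m from the base axis. Payload 4.7 kg.
Tool frame: the origin (TCP) lies at the very end of the fingers, on their centre line; the grasp point (between the pads) lies behind it (ctrl.tcp_to_grasp is the y of the grasp point in the tool frame, in m); y points along the fingers, x is the direction in which the jaws open and shut, and the axes are right-handed (so a half turn about y gives the same grasp; the last joint's range is limited). The gripper opens to 87 mm and grips with 3 to 60 N. Pads are 19 mm wide; open, the fingers measure 117 mm over their backs; the gripper's body (75 mm by 190 mm) begins 51 mm behind the grasp point.
Start: joints at [-1.162, 0.321, -0.07, 1.45, 0.023, 1.371, -0.057], TCP at [0.25, 0.6, 0.223] pointing down, gripper open.
Joint ranges: [-2.86, 2.86], [-0.3, 2.09], [-1.38, 1.24], [0.06, 2.45], [-1.56, 4.7], [0.09, 2.05], [-2.69, 2.69]. Speed limits (rad/s): [2.57, 2.57, 3.14, 3.14, 3.14, 3.14, 3.14].

INTERFACE

Orientations are given as a rotation vector (axis times angle).
In Python, from bench import ctrl, get_image, workorder gives the robot as it stands.
- The arm moves only by the tool drive_tool, never from a script. Its argument "increments" is text: rows parted by semicolons, each of 5 numbers parted by spaces: the shift along the tool's x, y, z in mm, then the turn about the tool's y in degrees, then the closure in counts, from 0 (fully open) to 255 (shut). In form: tx ty tz yaw fingers; .... A call has 1 to 20 rows; each row shifts and turns the commanded pose from where the row before left it, along the tool's axes as they then stand; what a row does not reach is not made up. A row lasts 1/8 s, in which the tool goes at most 62.5 mm and 10.7 degrees, less where a joint would pass 70% of its speed; a pose out of reach is approached as far as the arm can. A call is refused whole if a number of a shift passes 62.5 or a number of a turn 10.7, either way. A call with a gripper value outside its range is refused whole. The fingers move at their own pace and stop on an object; "squeeze" is the grip in N (left out, the last holds). Time passes only in rows, so rows that do not move let the fingers close. It gives the time, the measured TCP pose, the force and the opening at its end, in the units of the state.
- ctrl.get_state(): the state, without advancing time (a new reading comes with each control period).
- get_image(name): name is "scene" or "top" or "wrist"; returns a dict with "img" (400x640x3 uint8, red, green, blue), "mtx" (3x3 intrinsics, pixels), "camera_from_world" (4x4, takes a point from world to camera coordinates). Camera axes: x right, y up, looking along -z (the intrinsics and any distortion apply to the point x, -y, -z); pixel columns grow to the right and rows downward; lengths in m; the calibration is good to about 2 mm. The wrist camera is an equidistant fisheye: a pixel r from the principal point sees the ray r / f radians off the axis. A picture is of the moment at which its call begins. There is no depth.
- workorder.close_job(): hands the job in, once; it reports no verdict.
The state is a dict: "time": time; "joint_positions": joint angles; "qd": joint speeds; "joint_torque": joint torques, N m; "position": TCP position; "tool_rot": TCP orientation; "ft_force": force on the tool from outside, world axes, zero at the start; "torque": the same for the moment, N m; "grip_width": opening from 0.0 (shut) to 1.0 (fully open).
Only numpy, scipy, OpenCV 4.12 (cv2) and the standard library are available. Lean on these libraries where they do the work, as an engineer would, in place of code of your own. Each camera call takes 0.05 s, during which the arm holds its last target.

## Working session

There is one attempt and no reset: what is moved stays moved. The work goes in short steps, Python scripts to look and compute and a tool call to move; the robot and the scene stay as the last step left them, time stands still between calls to the robot, and variables do not carry over. Pictures are saved under pics/ and viewed, and the job is handed in when it is done.

Besides the shell and the picture viewer there is one more tool, called after ">>>" in YAML: its name, and indented under it one key for each argument. drive_tool: Moves the arm, as the interface text tells. Its arguments: {"type":"object","properties":{"increments":{"type":"string"},"squeeze":{"type":"number"}},"required":["increments"]}

```bash
mkdir -p pics; ls; python3 - <<'E'
from bench import ctrl,get_image,workorder
import cv2,numpy as np
print(ctrl.get_state()); print(ctrl.tcp_to_grasp)
for n in ["scene","top","wrist"]:
    d=get_image(n); cv2.imwrite(f"pics/{n}0.png",d["img"][:,:,::-1]); print(n,d["mtx"].tolist(),np.round(d["camera_from_world"],4).tolist())
    np.savez(f"{n}0.npz",**d)
E
```

```text
pics
{'time': 0.0, 'joint_positions': array([-1.16192051,  0.32185462, -0.07009326,  1.4516923 ,  0.02257674,
        1.37081476, -0.05689056]), 'qd': array([-0.0005    ,  0.00037606, -0.00024479, -0.0005018 ,  0.00043067,
        0.00079281,  0.00098955]), 'joint_torque': array([ 3.48898520e-04, -4.91287065e+01, -4.03507194e-01, -3.12523484e+01,
       -6.38464233e-02,  4.37293667e-02,  1.90323703e-04]), 'position': array([0.24980537, 0.59946247, 0.22143237]), 'tool_rot': array([-1.37166107, -0.91253844,  0.91518528]), 'ft_force': array([-0.83891515, -0.34599195, -0.29059768]), 'torque': array([0.05478461, 0.00311475, 0.00062085]), 'grip_width': 1.003769489074343}
-0.0187
scene [[469.7076723009952, 0.0, 321.73401429479], [0.0, 469.7076723009952, 205.25617492448796], [0.0, 0.0, 1.0]] [[0.3983, 0.9171, 0.0156, -0.2314], [-0.5186, 0.2111, 0.8285, 0.1369], [0.7566, -0.3381, 0.5597, -1.6312], [0.0, 0.0, 0.0, 1.0]]
top [[407.38791075608594, 0.0, 324.3032888519561], [0.0, 407.38791075608594, 206.04695209543513], [0.0, 0.0, 1.0]] [[0.0066, -1.0, 0.0034, 0.0336], [0.9782, 0.0072, 0.2073, -0.5331], [-0.2073, 0.002, 0.9783, -1.1307], [0.0, 0.0, 0.0, 1.0]]
wrist [[309.70691628693146, 0.0, 319.941503501265], [0.0, 309.70691628693146, 201.42628671408156], [0.0, 0.0, 1.0]] [[0.3836, 0.9235, -0.0022, -0.6487], [-0.8923, 0.3701, -0.2585, 0.0322], [-0.2379, 0.1011, 0.966, -0.3905], [0.0, 0.0, 0.0, 1.0]]
```

View pics/scene0.png

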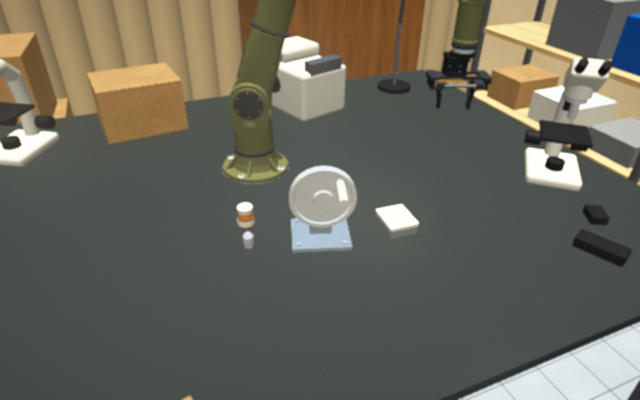

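View pics/top0.png

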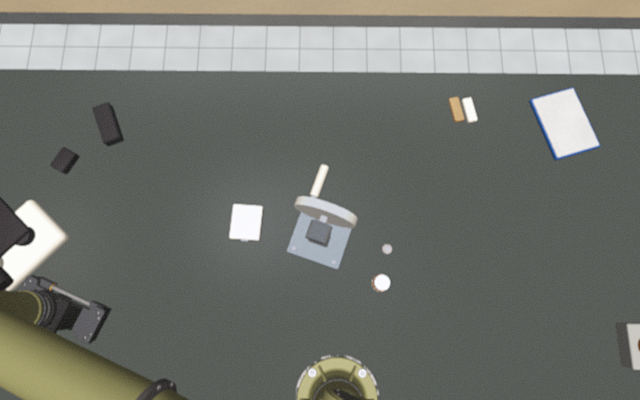

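View pics/wrist0.png

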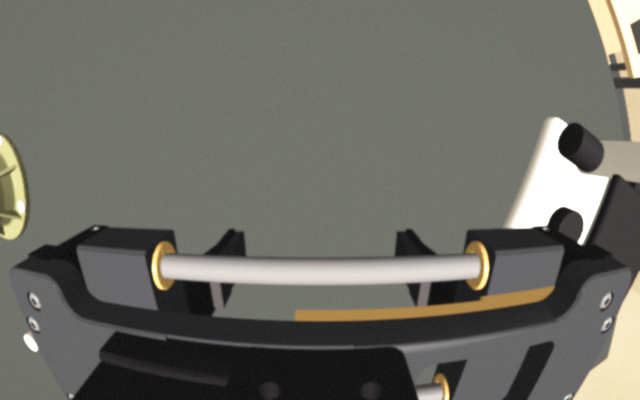

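```bash
cat > h.py <<'E'
import numpy as np,cv2
def ray(d,u,v):
    M=d["camera_from_world"];K=d["mtx"];R=M[:3,:3];t=M[:3,3]
    c=np.array([(u-K[0,2])/K[0,0],-(v-K[1,2])/K[1,1],-1.])
    return -R.T@t,R.T@c
def onz(d,u,v,z):
    o,r=ray(d,u,v);return o+r*(z-o[2])/r[2]
def proj(d,p):
    M=d["camera_from_world"];K=d["mtx"];c=M[:3,:3]@np.array(p)+M[:3,3]
    return np.array([K[0,0]*c[0]/-c[2]+K[0,2],K[1,1]*-c[1]/-c[2]+K[1,2]])
E
python3 - <<'E'
import numpy as np,cv2
for n,(x,y,w,h) in {"scene":(225,155,200,110),"top":(220,150,190,150)}.items():
    im=np.load(n+"0.npz")["img"][y:y+h,x:x+w,::-1]
    cv2.imwrite(f"pics/{n}0z.png",cv2.resize(im,None,fx=4,fy=4,interpolation=cv2.INTER_CUBIC))
E
```

```text
(no output)
```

View pics/scene0z.png

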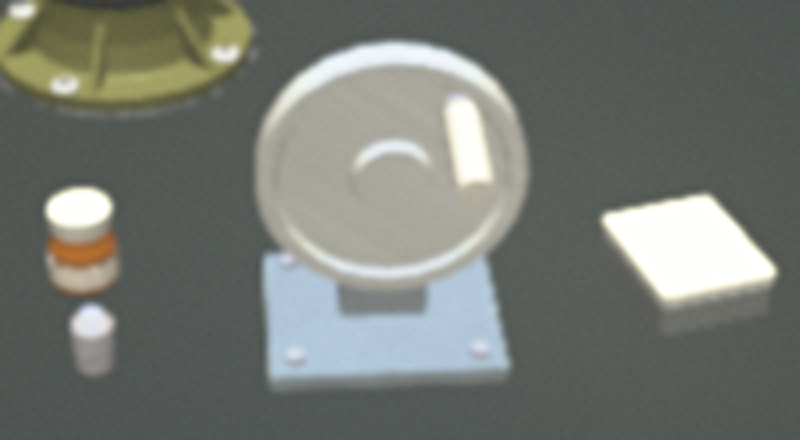

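View pics/top0z.png

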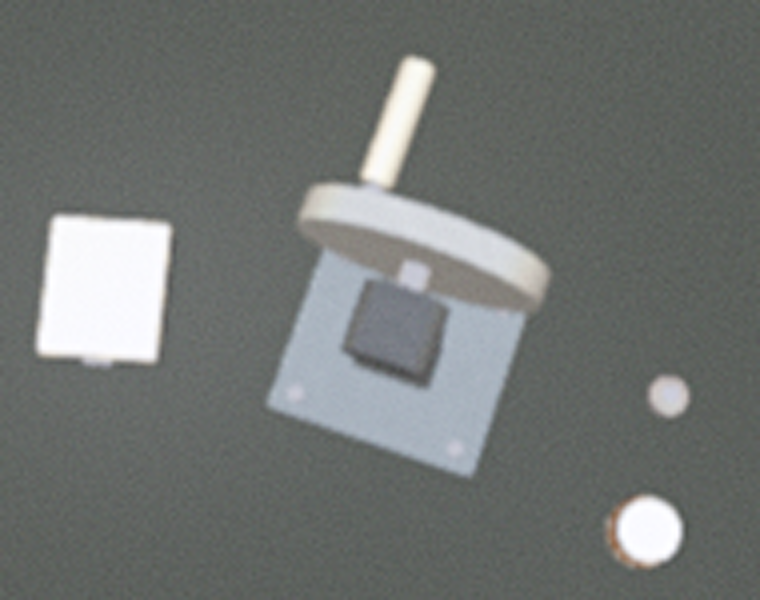

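```bash
python3 - <<'E'
from h import *
T=np.load("top0.npz");S=np.load("scene0.npz")
t=lambda a,b:((a+.5)/4-.5+220,(b+.5)/4-.5+150)
s=lambda a,b:((a+.5)/4-.5+225,(b+.5)/4-.5+155)
bl=onz(T,*t(267,406),.015);br=onz(T,*t(473,477),.015)
fa=onz(S,*s(269,377),.015);fb=onz(S,*s(509,368),.015)
print(bl,br,fa,fb,np.linalg.norm(bl-br),np.linalg.norm(fa-fb),[np.linalg.norm(f-b) for f,b in((fa,br),(fb,bl))])
c=(bl+br+fa+fb)/4;print(c)
ex=(fa+fb-bl-br);print("yaw",np.degrees(np.arctan2(ex[1],ex[0])),"from y edges",[np.degrees(np.arctan2(-e[0],e[1])) for e in (bl-br,fb-fa)])
# handle: ends
def tri(p,q):
    o1,r1=ray(T,*p);o2,r2=ray(S,*q)
    A=np.c_[r1,-r2];x=np.linalg.lstsq(A,o2-o1,rcond=None)[0]
    a=o1+r1*x[0];b=o2+r2*x[1];return (a+b)/2,np.linalg.norm(a-b)
print("near wheel/far/mid",tri(t(375,180),s(458,97)),tri(t(420,66),s(477,181)),tri(t(398,122),s(467,143)))
# wheel centre etc
for yaw in [np.arctan2(ex[1],ex[0])]:
    e=np.array([np.cos(yaw),np.sin(yaw),0]);n=np.array([-e[1],e[0],0]);c[2]=0
    for th in np.radians([-30,-45,-60]):
        p=c+.113*e+np.array([0,0,.16+.065*np.cos(th)])-n*.065*np.sin(th)
        print(th,p)
E
```

```text
[0.40497792 0.14798233 0.015     ] [ 0.35426494 -0.00367317  0.015     ] [ 0.49034434 -0.04656169  0.015     ] [0.54216589 0.10391065 0.015     ] 0.15990996311938885 0.15914583569793153 [np.float64(0.14267805349535123), np.float64(0.14409321089641147)]
[0.44793827 0.05041453 0.015     ]
yaw -17.652310315023406 from y edges [np.float64(-18.489723773513145), np.float64(-19.003327547490276)]
near wheel/far/mid (array([0.52629225, 0.06534716, 0.22408617]), np.float64(0.00037199842946171647)) (array([0.6038767 , 0.03914766, 0.21730055]), np.float64(0.003684691768275074)) (array([0.56607109, 0.05195961, 0.21775414]), np.float64(0.0016662618041022007))
-0.5235987755982988 [0.56547288 0.04711812 0.21629165]
-0.7853981633974483 [0.56955508 0.05994619 0.20596194]
-1.0471975511965976 [0.57268746 0.06978952 0.1925    ]
```

```bash
python3 - <<'E'
from h import *
from bench import ctrl
from scipy.spatial.transform import Rotation as R
s=ctrl.get_state();m=R.from_rotvec(s["tool_rot"]).as_matrix();print(m.round(3))
W=np.load("wrist0.npz")["camera_from_world"];cp=-W[:3,:3].T@W[:3,3];print("cam in tool",m.T@(cp-s["position"]))
e=np.array([np.cos(np.radians(-18.4)),np.sin(np.radians(-18.4)),0])
print("ang tool x",np.degrees(np.arctan2(m[1,0],m[0,0])))
E
```

```text
[[ 0.385 -0.    -0.923]
 [ 0.923 -0.001  0.385]
 [-0.001 -1.    -0.   ]]
cam in tool [-0.00038339 -0.16243138  0.07054214]
ang tool x 67.38286514046332
```

>>> drive_tool:
  increments: "-19.2 -4 -25.7 0 0;-19.2 -4 -25.7 0 0;-19.2 -4 -25.7 0 0;-19.2 -4 -25.7 0 0;-19.2 -4 -25.7 0 0;-19.2 -4 -25.7 0 0;-19.2 -4 -25.7 0 0;-19.2 -4 -25.7 0 0;-19.2 -4 -25.7 0 0;-19.2 -4 -25.7 0 0;-19.2 -4 -25.7 0 0;-19.2 -4 -25.7 0 0;-19.2 -4 -25.7 0 0;-19.2 -4 -25.7 0 0;-19.2 -4 -25.7 0 0;-19.2 -4 -25.7 0 0;-19.2 -4 -25.7 0 0;-19.2 -4 -25.7 0 0;-19.2 -4 -25.7 0 0;-19.2 -4 -25.7 0 0"
  squeeze: 15

```text
time: 2.65
position: [0.5771, 0.047, 0.3024]
tool_rot: [-1.37, -0.914, 0.914]
ft_force: [-0.5, 0.4, -1.2]
grip_width: 0.999
```

>>> drive_tool:
  increments: "0 0 0 10.3 0;0 0 0 10.3 0;0 0 0 10.3 0;0 0 0 10.3 0;0 0 0 10.3 0;0 0 0 10.3 0;0 0 0 10.3 0;0 0 0 10.3 0;0 0 0 10.3 0;0 0 0 10.3 0;0 0 0 10.3 0;0 0 0 10.3 0;0 0 0 10.3 0;0 0 0 10.3 0;0 0 0 10.3 0;0 0 0 10.3 0;0 0 0 10.3 0;0 0 0 0 0;0 0 0 0 0"

```text
time: 5.03
position: [0.5767, 0.0479, 0.3024]
tool_rot: [-1.049, 1.431, -1.431]
ft_force: [-0.5, -0.5, 0.6]
grip_width: 1.0
```

```bash
python3 - <<'E'
from h import *
from bench import ctrl,get_image
from scipy.spatial.transform import Rotation as R
s=ctrl.get_state();m=R.from_rotvec(s["tool_rot"]).as_matrix();print(s["time"],s["position"],m.round(3),s["joint_positions"],s["ft_force"])
for n in ["wrist","scene"]:
    d=get_image(n);cv2.imwrite(f"pics/{n}1.png",d["img"][:,:,::-1]);np.savez(n+"1.npz",**d)
E
```

```text
5.025 [0.57668866 0.04793879 0.30243056] [[-0.301 -0.     0.953]
 [-0.953  0.    -0.301]
 [ 0.    -1.    -0.   ]] [-0.70501507  0.15562153  0.65680099  1.52857435 -0.09515801  1.49000419
 -1.92333942] [-0.47722661 -0.53713508  0.63359821]
```

View pics/wrist1.png

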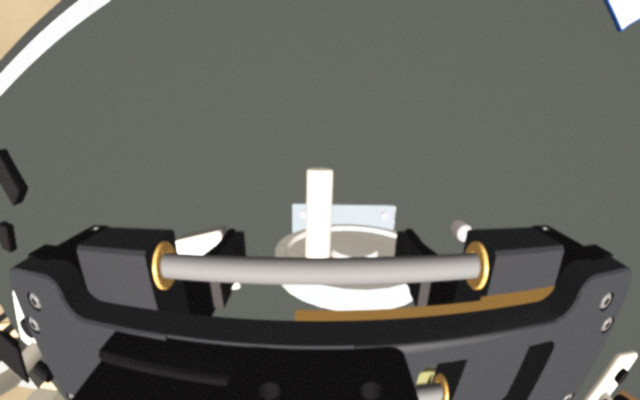

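View pics/scene1.png

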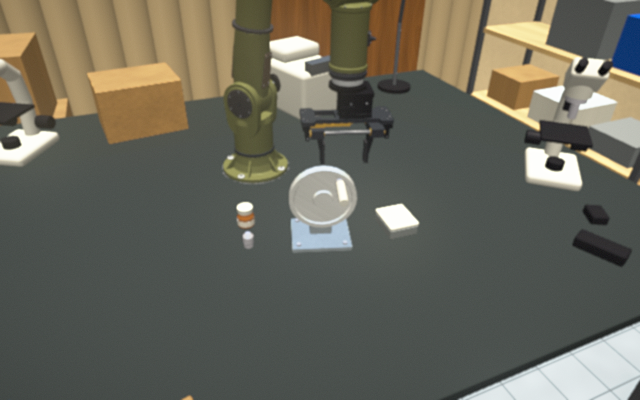

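>>> drive_tool:
  increments: "0 13 0 0 0;0 13 0 0 0;0 13 0 0 0;0 13 0 0 0;0 13 0 0 40;0 13 0 0 80;0 13 0 0 120;0 12 0 0 150;0 0 0 0 160;0 0 0 0 170;0 0 0 0 170;0 0 0 0 170"
  squeeze: 15

```text
time: 6.62
position: [0.5771, 0.0479, 0.2]
tool_rot: [-1.046, 1.433, -1.433]
ft_force: [-1.1, -0.1, -0.0]
grip_width: 0.342
```

```bash
python3 - <<'E'
from h import *
from bench import ctrl,get_image
s=ctrl.get_state();print(s["time"],s["position"],s["grip_width"],s["ft_force"])
for n in ["wrist","scene"]:
    d=get_image(n);np.savez(n+"2.npz",**d)
    im=d["img"][:,:,::-1]
    if n=="scene": im=cv2.resize(im[90:260,230:430],None,fx=3.5,fy=3.5,interpolation=cv2.INTER_CUBIC)
    cv2.imwrite(f"pics/{n}2.png",im)
E
```

```text
6.625 [0.57707923 0.0478538  0.20004852] 0.3422192152991661 [-1.05206986 -0.07297094 -0.03963414]
```

View pics/wrist2.png

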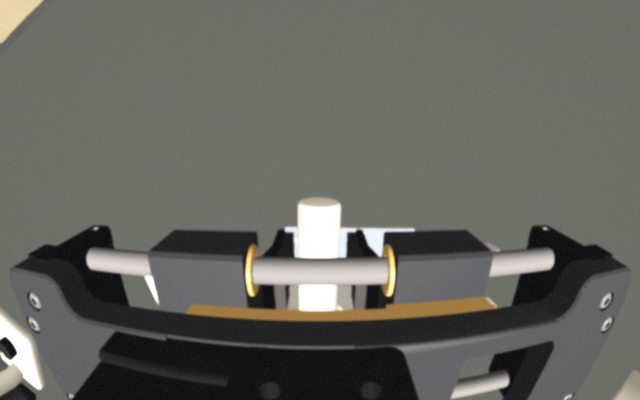

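View pics/scene2.png

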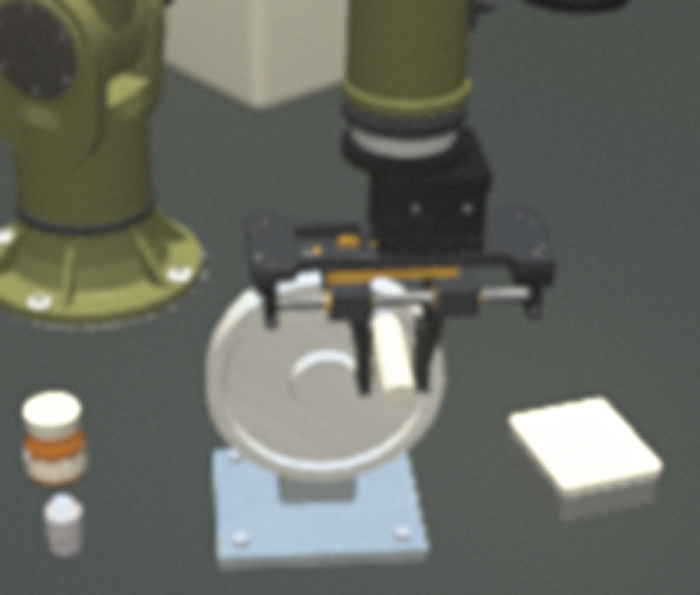

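>>> drive_tool:
  increments: "0 0 0 0 176;0 0 0 0 182;0 0 0 0 188;0 0 0 0 194;0 0 0 0 202;0 0 0 0 210;0 0 0 0 210"
  squeeze: 15

```text
time: 7.6
position: [0.5772, 0.049, 0.1997]
tool_rot: [-1.045, 1.433, -1.432]
ft_force: [2.5, 5.3, -1.0]
grip_width: 0.247
```

```bash
python3 - <<'E'
from h import *
from bench import ctrl,get_image
s=ctrl.get_state();print(s["time"],s["position"],s["grip_width"]*87,s["ft_force"],s["torque"])
d=get_image("wrist");cv2.imwrite("pics/w3.png",d["img"][150:350,200:440,::-1].repeat(3,0).repeat(3,1))
s=ctrl.get_state();print(s["ft_force"],s["torque"])
E
```

```text
7.6 [0.57719078 0.04898912 0.19970301] 21.50014727328242 [ 2.54115461  5.30669495 -1.04561945] [ 1.0580563  -0.37856656 -0.10798399]
[2.78600957 4.07510074 0.44605367] [ 1.00660361 -0.34213872 -0.09090271]
```

View pics/w3.png

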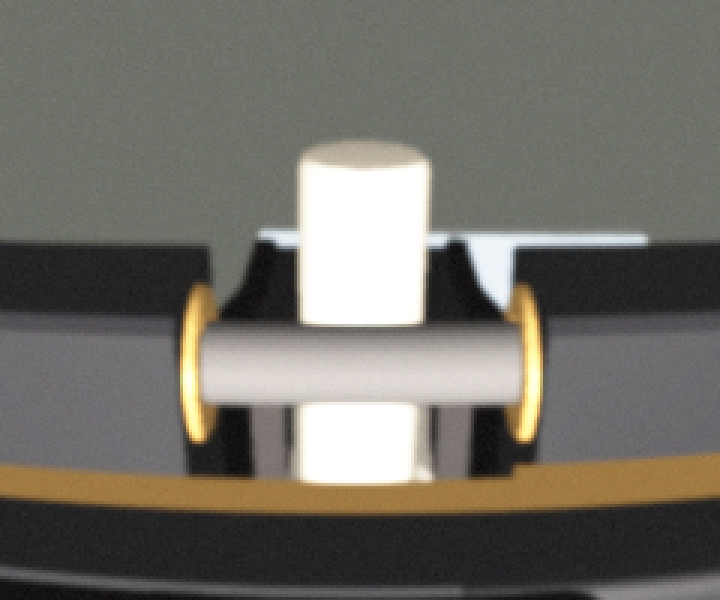

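```bash
cat > ov.py <<'E'
from h import *
import sys
def model(c,yaw,phi):
    e=np.array([np.cos(yaw),np.sin(yaw),0]);n=np.array([-e[1],e[0],0]);z=np.array([0,0,1.])
    c=np.array([c[0],c[1],0.])
    a=np.linspace(0,2*np.pi,73)
    L=[]
    for xo in(.039,.061): L.append([c+e*xo+z*.16+.085*(n*np.sin(t)+z*np.cos(t)) for t in a])
    h=c+z*.16+.065*(n*np.sin(phi)+z*np.cos(phi))
    for xo in(.071,.155): L.append([h+e*xo+.011*(n*np.sin(t)+z*np.cos(t)) for t in a])
    L.append([c+z*.015+e*x+n*y for x,y in((-.07,-.08),(.07,-.08),(.07,.08),(-.07,.08),(-.07,-.08))])
    return L
def draw(c,yaw,phi,tag):
    for nm,(x,y,w,h) in {"scene":(285,160,80,100),"top":(280,155,90,120)}.items():
        d=np.load(nm+"0.npz");f=7 if nm=="scene" else 5
        im=cv2.resize(np.ascontiguousarray(d["img"][y:y+h,x:x+w,::-1]),None,fx=f,fy=f,interpolation=cv2.INTER_CUBIC)
        for l in model(c,yaw,phi):
            p=np.array([((proj(d,q)-[x,y])+.5)*f-.5 for q in l]).round().astype(np.int32)
            cv2.polylines(im,[p],False,(0,0,255),1)
        cv2.imwrite(f"pics/ov_{nm}_{tag}.png",im)
E
python3 -c "
from ov import *
draw((.4479,.0504),np.radians(-18.2),np.radians(31),'a')"
```

```text
(no output)
```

View pics/ov_scene_a.png

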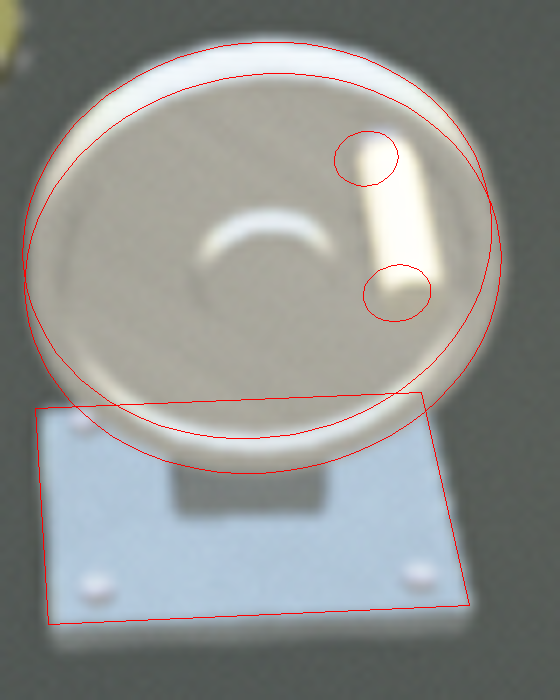

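View pics/ov_top_a.png

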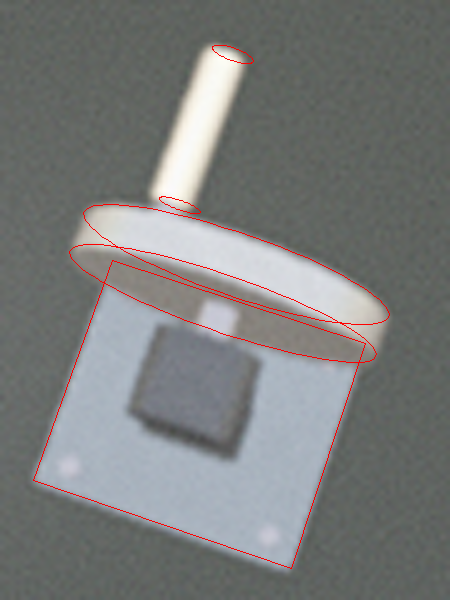

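```bash
python3 -c "
from ov import *
draw((.4479,.0504),np.radians(-18.2),np.radians(35.5),'b')"
```

```text
(no output)
```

View pics/ov_scene_b.png

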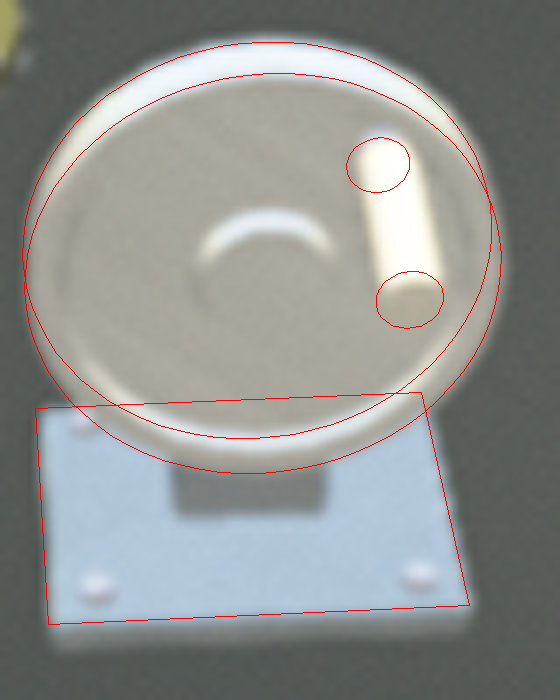

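View pics/ov_top_b.png

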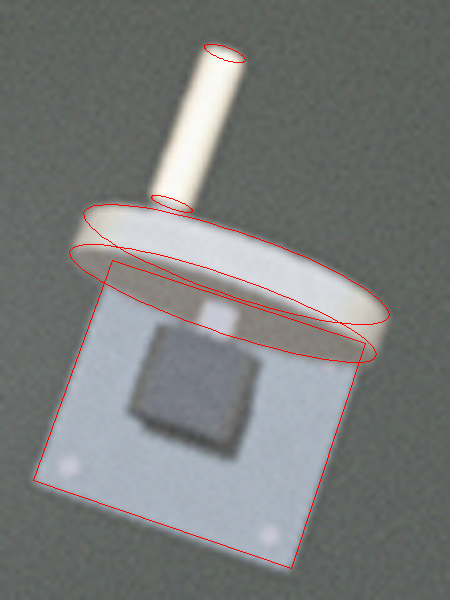

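>>> drive_tool:
  increments: "0 0 0 0 180;0 0 0 0 180;-1.2 2.5 0 0 180;0 2.5 0 0 180;0 0 0 0 188;0 0 0 0 194;0 0 0 0 202;0 0 0 0 210;0 0 0 0 210;0 0 0 0 210"
  squeeze: 18

```text
time: 8.9
position: [0.577, 0.0491, 0.1944]
tool_rot: [-1.047, 1.434, -1.433]
ft_force: [0.0, 1.3, -2.2]
grip_width: 0.245
```

```bash
python3 - <<'E'
from bench import ctrl
import numpy as np
s=ctrl.get_state();print(s["time"],s["position"],s["grip_width"]*87,s["ft_force"],s["torque"])
c=np.array([.4479,.0504,.16]);yaw=np.radians(-18.2);n=np.array([-np.sin(yaw),np.cos(yaw),0]);p=s["position"]+[0,0,.0187]-c;print(p@n,p[2])
f=np.radians(35.5+8*np.arange(0,49));P=65*np.c_[-np.sin(f),-np.cos(f)];D=np.diff(P,axis=0)
for k in range(0,48,4): print("; ".join(f"{a:.1f} {b:.1f} 0 0 210" for a,b in D[k:k+4]))
E
```

```text
8.9 [0.57700805 0.04907335 0.19439873] 21.321057715748402 [ 0.04056256  1.26946736 -2.16366338] [ 0.17926115  0.25839584 -0.07255916]
0.039064672179601245 0.053098726373675575
-7.0 5.8 0 0 210; -6.1 6.7 0 0 210; -5.1 7.5 0 0 210; -4.0 8.1 0 0 210
-2.9 8.6 0 0 210; -1.7 8.9 0 0 210; -0.4 9.1 0 0 210; 0.9 9.0 0 0 210
2.1 8.8 0 0 210; 3.3 8.4 0 0 210; 4.5 7.9 0 0 210; 5.5 7.2 0 0 210
6.5 6.4 0 0 210; 7.3 5.4 0 0 210; 8.0 4.3 0 0 210; 8.5 3.2 0 0 210
8.9 2.0 0 0 210; 9.0 0.7 0 0 210; 9.1 -0.6 0 0 210; 8.9 -1.8 0 0 210
8.5 -3.0 0 0 210; 8.0 -4.2 0 0 210; 7.4 -5.3 0 0 210; 6.6 -6.2 0 0 210
5.6 -7.1 0 0 210; 4.6 -7.8 0 0 210; 3.5 -8.4 0 0 210; 2.3 -8.8 0 0 210
1.0 -9.0 0 0 210; -0.2 -9.1 0 0 210; -1.5 -8.9 0 0 210; -2.7 -8.6 0 0 210
-3.9 -8.2 0 0 210; -5.0 -7.6 0 0 210; -6.0 -6.8 0 0 210; -6.9 -5.9 0 0 210
-7.6 -4.9 0 0 210; -8.3 -3.8 0 0 210; -8.7 -2.6 0 0 210; -9.0 -1.3 0 0 210
-9.1 -0.1 0 0 210; -9.0 1.2 0 0 210; -8.7 2.4 0 0 210; -8.3 3.6 0 0 210
-7.7 4.7 0 0 210; -7.0 5.8 0 0 210; -6.1 6.7 0 0 210; -5.1 7.5 0 0 210
```

>>> drive_tool:
  increments: "-7 5.8 0 0 210; -6.1 6.7 0 0 210"

```text
time: 9.15
position: [0.5811, 0.0613, 0.1816]
tool_rot: [-1.047, 1.433, -1.434]
ft_force: [-1.6, -1.7, -0.8]
grip_width: 0.246
```

>>> drive_tool:
  increments: "-5.1 7.5 0 0 210; -4 8.1 0 0 210"

```text
time: 9.4
position: [0.584, 0.0696, 0.1657]
tool_rot: [-1.048, 1.433, -1.435]
ft_force: [-1.5, -3.9, -0.9]
grip_width: 0.246
```

>>> drive_tool:
  increments: "-2.9 8.6 0 0 210; -1.7 8.9 0 0 210"

```text
time: 9.65
position: [0.5853, 0.0734, 0.1484]
tool_rot: [-1.047, 1.433, -1.435]
ft_force: [-3.0, -5.0, 2.3]
grip_width: 0.24
```

>>> drive_tool:
  increments: "-0.4 9.1 0 0 210; 0.9 9 0 0 210"

```text
time: 9.9
position: [0.585, 0.0726, 0.1306]
tool_rot: [-1.047, 1.434, -1.435]
ft_force: [-3.1, -5.9, 4.7]
grip_width: 0.249
```

>>> drive_tool:
  increments: "2.8 8.8 0 0 210; 3.9 8.4 0 0 210"

```text
time: 10.15
position: [0.5833, 0.0674, 0.1139]
tool_rot: [-1.046, 1.434, -1.433]
ft_force: [-3.6, -3.1, 6.5]
grip_width: 0.244
```

>>> drive_tool:
  increments: "4.5 7.9 0 0 210; 5.5 7.2 0 0 210"

```text
time: 10.4
position: [0.5802, 0.0582, 0.0993]
tool_rot: [-1.046, 1.434, -1.433]
ft_force: [-6.3, -2.5, 10.5]
grip_width: 0.245
```

>>> drive_tool:
  increments: "6.5 6.4 0 0 210; 7.3 5.4 0 0 210"

```text
time: 10.65
position: [0.5761, 0.0461, 0.088]
tool_rot: [-1.045, 1.434, -1.431]
ft_force: [-7.2, -1.3, 14.2]
grip_width: 0.246
```

>>> drive_tool:
  increments: "8 4.3 0 0 210; 8.5 3.2 0 0 210"

```text
time: 10.9
position: [0.5715, 0.0324, 0.0809]
tool_rot: [-1.043, 1.435, -1.428]
ft_force: [-6.8, 3.4, 14.0]
grip_width: 0.239
```

>>> drive_tool:
  increments: "8.9 2 0 0 210; 9 0.7 0 0 210"

```text
time: 11.15
position: [0.5664, 0.0173, 0.0776]
tool_rot: [-1.042, 1.434, -1.426]
ft_force: [-3.0, 6.8, 6.5]
grip_width: 0.244
```

>>> drive_tool:
  increments: "9.1 -0.6 0 0 210; 8.9 -1.8 0 0 210"

```text
time: 11.4
position: [0.5605, 0.0003, 0.0787]
tool_rot: [-1.043, 1.434, -1.426]
ft_force: [0.2, 6.6, -0.4]
grip_width: 0.25
```

```bash
cat > dat.txt <<'E'
.5811 .0613 .1816 -1.6 -1.7 -.8
.584 .0696 .1657 -1.5 -3.9 -.9
.5853 .0734 .1484 -3 -5 2.3
.585 .0726 .1306 -3.1 -5.9 4.7
.5833 .0674 .1139 -3.6 -3.1 6.5
.5802 .0582 .0993 -6.3 -2.5 10.5
.5761 .0461 .088 -7.2 -1.3 14.2
.5715 .0324 .0809 -6.8 3.4 14
.5664 .0173 .0776 -3 6.8 6.5
.5605 .0003 .0787 .2 6.6 -.4
E
cat > an.py <<'E'
import numpy as np
from scipy.optimize import least_squares
D=np.loadtxt("dat.txt");yaw=np.radians(-18.2)
e=np.array([np.cos(yaw),np.sin(yaw),0]);n=np.array([-e[1],e[0],0]);c=np.array([.4479,.0504,.16])
P=D[:,:3]+[0,0,.0187]-c;N=P@n;Z=P[:,2];F=D[:,3:6]
r=least_squares(lambda q:np.hypot(N-q[0],Z-q[1])-q[2],[0,0,.065]);q=r.x
print("centre off,R mm",q*1e3,"rms",r.fun.std()*1e3)
ph=np.arctan2(N-q[0],Z-q[1]);fn=F@n;fz=F[:,2]
ft=fn*np.cos(ph)-fz*np.sin(ph);fr=fn*np.sin(ph)+fz*np.cos(ph)
for a in zip(np.degrees(ph),ft,fr,F@e,P@e*1e3,np.hypot(N-q[0],Z-q[1])*1e3):print(np.round(a,1))
E
python3 an.py
```

```text
centre off,R mm [ 0.09559683  1.04990382 64.97716189] rms 0.07585703204354148
[ 52.9  -0.6  -2.2  -1.  123.1  65. ]
[ 68.9  -0.7  -4.2  -0.2 123.3  65. ]
[ 84.7  -2.8  -5.4  -1.3 123.3  65. ]
[100.4  -3.4  -7.3  -1.1 123.3  64.9]
[116.   -4.1  -6.5  -2.5 123.3  64.9]
[131.5  -5.  -10.2  -5.2 123.2  65. ]
[146.6  -4.9 -13.8  -6.4 123.1  65.1]
[160.8  -5.7 -12.9  -7.5 123.   65.1]
[175.2  -6.1  -6.   -5.  122.9  65. ]
[-168.9   -6.3   -0.8   -1.9  122.6   64.9]
```

>>> drive_tool:
  increments: "8.5 -3 0 0 210; 8 -4.2 0 0 210"

```text
time: 11.65
position: [0.5547, -0.0168, 0.0851]
tool_rot: [-1.046, 1.434, -1.428]
ft_force: [0.2, 4.1, -3.2]
grip_width: 0.245
```

>>> drive_tool:
  increments: "7.4 -5.3 0 0 210; 6.6 -6.2 0 0 210"

```text
time: 11.9
position: [0.5496, -0.0319, 0.0969]
tool_rot: [-1.048, 1.436, -1.429]
ft_force: [-2.7, 5.8, -3.6]
grip_width: 0.245
```

>>> drive_tool:
  increments: "5.6 -7.1 0 0 210; 4.6 -7.8 0 0 210"

```text
time: 12.15
position: [0.5461, -0.0423, 0.1118]
tool_rot: [-1.048, 1.436, -1.43]
ft_force: [-2.2, 5.4, -4.3]
grip_width: 0.248
```

>>> drive_tool:
  increments: "3.5 -8.4 0 0 210; 2.3 -8.8 0 0 210"

```text
time: 12.4
position: [0.544, -0.0482, 0.129]
tool_rot: [-1.049, 1.437, -1.43]
ft_force: [-4.6, 5.0, -4.3]
grip_width: 0.248
```

>>> drive_tool:
  increments: "1 -9 0 0 210; -0.2 -9.1 0 0 210"

```text
time: 12.65
position: [0.5436, -0.0494, 0.1471]
tool_rot: [-1.049, 1.437, -1.431]
ft_force: [-4.7, 3.6, -4.5]
grip_width: 0.244
```

>>> drive_tool:
  increments: "-1.5 -8.9 0 0 210; -2.7 -8.6 0 0 210"

```text
time: 12.9
position: [0.5448, -0.0459, 0.1647]
tool_rot: [-1.05, 1.437, -1.431]
ft_force: [-4.1, 2.3, -3.3]
grip_width: 0.242
```

>>> drive_tool:
  increments: "-3.9 -8.2 0 0 210; -5 -7.6 0 0 210"

```text
time: 13.15
position: [0.5475, -0.0379, 0.1806]
tool_rot: [-1.05, 1.437, -1.432]
ft_force: [-4.7, 1.9, -3.0]
grip_width: 0.249
```

>>> drive_tool:
  increments: "-6 -6.8 -0.5 0 210; -6.9 -5.9 -0.5 0 210"

```text
time: 13.4
position: [0.5517, -0.0256, 0.194]
tool_rot: [-1.048, 1.435, -1.434]
ft_force: [-3.9, 1.0, -2.1]
grip_width: 0.246
```

>>> drive_tool:
  increments: "-7.6 -4.9 0 0 210; -8.3 -3.8 0 0 210"

```text
time: 13.65
position: [0.557, -0.01, 0.2032]
tool_rot: [-1.047, 1.434, -1.434]
ft_force: [-4.7, 0.6, -1.2]
grip_width: 0.246
```

>>> drive_tool:
  increments: "-8.7 -2.6 0 0 210; -9 -1.3 0 0 210"

```text
time: 13.9
position: [0.563, 0.0075, 0.2073]
tool_rot: [-1.046, 1.433, -1.433]
ft_force: [-4.6, 0.9, -0.2]
grip_width: 0.245
```

>>> drive_tool:
  increments: "-9.1 -0.1 0 0 210; -9 1.2 0 0 210"

```text
time: 14.15
position: [0.569, 0.0253, 0.206]
tool_rot: [-1.045, 1.432, -1.433]
ft_force: [-3.2, 1.3, 0.5]
grip_width: 0.246
```

>>> drive_tool:
  increments: "-8.7 2.4 0 0 210; -8.3 3.6 0 0 210"

```text
time: 14.4
position: [0.5744, 0.0414, 0.1996]
tool_rot: [-1.045, 1.432, -1.433]
ft_force: [-1.2, 0.3, 1.7]
grip_width: 0.244
```

>>> drive_tool:
  increments: "-7.7 4.7 0 0 210; -7 5.8 0 0 210"

```text
time: 14.65
position: [0.5791, 0.0551, 0.1889]
tool_rot: [-1.045, 1.431, -1.434]
ft_force: [0.6, 1.3, 1.7]
grip_width: 0.244
```

>>> drive_tool:
  increments: "-6.1 6.7 0 0 210; -5.1 7.5 0 0 210"

```text
time: 14.9
position: [0.5826, 0.0655, 0.1746]
tool_rot: [-1.044, 1.431, -1.434]
ft_force: [3.1, 1.6, 2.6]
grip_width: 0.25
```

```bash
cat >> dat.txt <<'E'
.5547 -.0168 .0851 .2 4.1 -3.2
.5496 -.0319 .0969 -2.7 5.8 -3.6
.5461 -.0423 .1118 -2.2 5.4 -4.3
.544 -.0482 .129 -4.6 5 -4.3
.5436 -.0494 .1471 -4.7 3.6 -4.5
.5448 -.0459 .1647 -4.1 2.3 -3.3
.5475 -.0379 .1806 -4.7 1.9 -3
.5517 -.0256 .194 -3.9 1 -2.1
.557 -.01 .2032 -4.7 .6 -1.2
.563 .0075 .2073 -4.6 .9 -.2
.569 .0253 .206 -3.2 1.3 .5
.5744 .0414 .1996 -1.2 .3 1.7
.5791 .0551 .1889 .6 1.3 1.7
.5826 .0655 .1746 3.1 1.6 2.6
E
cat >> an.py <<'E'
s=np.sign(D[:,6]) if D.shape[1]>6 else np.ones(len(D))
A=np.c_[s,np.sin(ph),np.cos(ph)]
A=np.c_[A,np.cos(ph)*0+1] if (s<0).any() else A
x,res,_,_=np.linalg.lstsq(A,ft,rcond=None)
print("x",x,"resid rms",(ft-A@x).std(),"drag Nm",x[0]*.065,"amp",np.hypot(x[1],x[2])*.065)
# gravity tangential force on tool at phi: ballast at angle phi+b: pull (increasing phi) = mg*l/R sin(phi+b); ft gets +that
b=np.arctan2(x[2],x[1]);print("ballast offset b deg (ballast angle=phi+b):",np.degrees(b)," target phi:",np.degrees(np.pi-b)%360)
E
python3 an.py
```

```text
centre off,R mm [-1.65323886e-02  1.13451149e+00  6.50591193e+01] rms 0.07094595128977169
[ 53.   -0.6  -2.2  -1.  123.1  65.1]
[ 69.   -0.7  -4.2  -0.2 123.3  65.1]
[ 84.7  -2.8  -5.5  -1.3 123.3  65.1]
[100.5  -3.4  -7.3  -1.1 123.3  65. ]
[116.   -4.1  -6.5  -2.5 123.3  65. ]
[131.5  -5.  -10.2  -5.2 123.2  65.1]
[146.5  -4.9 -13.8  -6.4 123.1  65.2]
[160.7  -5.7 -12.8  -7.5 123.   65.2]
[175.1  -6.1  -6.   -5.  122.9  65.1]
[-169.    -6.3   -0.8   -1.9  122.6   64.9]
[-152.    -5.     1.    -1.1  122.4   64.9]
[-134.5   -5.8   -0.8   -4.4  122.3   65. ]
[-118.1   -5.9   -1.9   -3.8  122.2   65. ]
[-101.9   -4.9   -2.4   -5.9  122.1   65. ]
[-85.9  -4.3  -2.3  -5.6 122.1  65.1]
[-70.   -2.8  -2.   -4.6 122.1  65.1]
[-54.1  -2.2  -2.   -5.1 122.2  65.1]
[-37.6  -1.5  -1.5  -4.  122.3  65.1]
[-21.   -1.3  -0.8  -4.7 122.5  65.1]
[ -4.2  -0.6  -0.2  -4.7 122.7  65. ]
[ 1.240e+01  1.000e-01  5.000e-01 -3.400e+00  1.229e+02  6.510e+01]
[ 28.5  -0.9   1.5  -1.2 123.   65. ]
[ 44.4  -0.2   2.2   0.2 123.2  65. ]
[ 60.3  -1.    3.4   2.4 123.2  65. ]
x [-3.27781491  0.84390792  2.85049447] resid rms 0.43620094335272047 drag Nm -0.2130579691788134 amp 0.19323155675341266
ballast offset b deg (ballast angle=phi+b): 73.50826052854586  target phi: 106.49173947145414
```

>>> drive_tool:
  increments: "4.6 -8 0 0 210; 6.1 -6.7 0 0 210"

```text
time: 15.15
position: [0.5792, 0.0556, 0.1885]
tool_rot: [-1.045, 1.431, -1.434]
ft_force: [5.2, 2.8, -3.9]
grip_width: 0.249
```

>>> drive_tool:
  increments: "7 -5.8 0 0 210; 7.7 -4.7 0 0 210"

```text
time: 15.4
position: [0.5746, 0.0422, 0.1992]
tool_rot: [-1.044, 1.432, -1.432]
ft_force: [6.2, 4.6, -4.0]
grip_width: 0.245
```

>>> drive_tool:
  increments: "8.3 -3.6 0 0 210; 8.7 -2.4 0 0 210"

```text
time: 15.65
position: [0.5694, 0.0269, 0.2056]
tool_rot: [-1.044, 1.432, -1.431]
ft_force: [4.3, 4.1, -1.5]
grip_width: 0.25
```

>>> drive_tool:
  increments: "9 -1.2 0 0 210; 9.1 0.1 0 0 210"

```text
time: 15.9
position: [0.5638, 0.0101, 0.2074]
tool_rot: [-1.044, 1.432, -1.43]
ft_force: [2.5, 6.2, 4.2]
grip_width: 0.246
```

>>> drive_tool:
  increments: "9 1.3 0 0 210; 8.7 2.6 0 0 210"

```text
time: 16.15
position: [0.5578, -0.0076, 0.204]
tool_rot: [-1.045, 1.433, -1.43]
ft_force: [-0.8, 5.2, 6.6]
grip_width: 0.249
```

>>> drive_tool:
  increments: "8.3 3.8 0 0 210; 7.6 4.9 0 0 210"

```text
time: 16.4
position: [0.5521, -0.0243, 0.1949]
tool_rot: [-1.047, 1.434, -1.432]
ft_force: [-2.0, 3.7, 6.6]
grip_width: 0.244
```

>>> drive_tool:
  increments: "6.9 5.9 0 0 210; 6 6.8 0 0 210"

```text
time: 16.65
position: [0.5477, -0.0372, 0.1815]
tool_rot: [-1.048, 1.435, -1.433]
ft_force: [-2.2, 2.5, 4.7]
grip_width: 0.247
```

>>> drive_tool:
  increments: "5 7.6 0 0 210; 3.9 8.2 0 0 210"

```text
time: 16.9
position: [0.5448, -0.0457, 0.1651]
tool_rot: [-1.048, 1.435, -1.433]
ft_force: [-2.6, 1.6, 4.0]
grip_width: 0.247
```

>>> drive_tool:
  increments: "2.7 8.6 0 0 210; 1.5 8.9 0 0 210"

```text
time: 17.15
position: [0.5436, -0.0494, 0.1472]
tool_rot: [-1.049, 1.435, -1.433]
ft_force: [-4.2, 2.5, 3.0]
grip_width: 0.25
```

>>> drive_tool:
  increments: "0.2 9.1 0 0 210; -1 9 0 0 210"

```text
time: 17.4
position: [0.5441, -0.0482, 0.129]
tool_rot: [-1.048, 1.435, -1.432]
ft_force: [-4.2, 1.6, 2.9]
grip_width: 0.244
```

>>> drive_tool:
  increments: "-2.3 8.8 0 0 210; -3.5 8.4 0 0 210"

```text
time: 17.65
position: [0.5461, -0.0423, 0.1119]
tool_rot: [-1.048, 1.435, -1.432]
ft_force: [-4.8, 1.7, 1.6]
grip_width: 0.247
```

>>> drive_tool:
  increments: "-4.6 7.8 0 0 210; -5.6 7.1 0 0 210"

```text
time: 17.9
position: [0.5495, -0.0322, 0.0972]
tool_rot: [-1.047, 1.434, -1.432]
ft_force: [-4.5, 3.3, 2.6]
grip_width: 0.243
```

>>> drive_tool:
  increments: "-6.6 6.2 0 0 210; -7.4 5.3 0 0 210"

```text
time: 18.15
position: [0.5541, -0.0187, 0.0861]
tool_rot: [-1.047, 1.434, -1.432]
ft_force: [-4.0, 4.2, 3.6]
grip_width: 0.249
```

>>> drive_tool:
  increments: "-8 4.2 0 0 210; -8.5 3 0 0 210"

```text
time: 18.4
position: [0.5595, -0.0029, 0.0793]
tool_rot: [-1.046, 1.433, -1.432]
ft_force: [-4.7, 3.4, 5.4]
grip_width: 0.245
```

>>> drive_tool:
  increments: "-8.9 1.8 0 0 210; -9.1 0.6 0 0 210"

```text
time: 18.65
position: [0.5651, 0.0138, 0.0774]
tool_rot: [-1.046, 1.433, -1.433]
ft_force: [-6.1, 1.3, 9.2]
grip_width: 0.248
```

>>> drive_tool:
  increments: "-9 -0.7 0 0 210; -8.9 -2 0 0 210"

```text
time: 18.9
position: [0.5706, 0.0298, 0.0802]
tool_rot: [-1.047, 1.432, -1.434]
ft_force: [-6.4, -1.8, 6.3]
grip_width: 0.247
```

>>> drive_tool:
  increments: "-8.5 -3.2 0 0 210; -8 -4.3 0 0 210"

```text
time: 19.15
position: [0.5757, 0.045, 0.0875]
tool_rot: [-1.047, 1.432, -1.435]
ft_force: [-4.3, -2.8, 4.3]
grip_width: 0.248
```

>>> drive_tool:
  increments: "-7.3 -5.4 0 0 210; -6.5 -6.4 0 0 210"

```text
time: 19.4
position: [0.5802, 0.0583, 0.0995]
tool_rot: [-1.046, 1.432, -1.435]
ft_force: [-0.7, -5.0, 2.9]
grip_width: 0.244
```

```bash
awk '{print $0" 1"}' dat.txt > d2; cat >> d2 <<'E'
.5792 .0556 .1885 5.2 2.8 -3.9 -1
.5746 .0422 .1992 6.2 4.6 -4 -1
.5694 .0269 .2056 4.3 4.1 -1.5 -1
.5638 .0101 .2074 2.5 6.2 4.2 -1
.5578 -.0076 .204 -.8 5.2 6.6 -1
.5521 -.0243 .1949 -2 3.7 6.6 -1
.5477 -.0372 .1815 -2.2 2.5 4.7 -1
.5448 -.0457 .1651 -2.6 1.6 4 -1
.5436 -.0494 .1472 -4.2 2.5 3 -1
.5441 -.0482 .129 -4.2 1.6 2.9 -1
.5461 -.0423 .1119 -4.8 1.7 1.6 -1
.5495 -.0322 .0972 -4.5 3.3 2.6 -1
.5541 -.0187 .0861 -4 4.2 3.6 -1
.5595 -.0029 .0793 -4.7 3.4 5.4 -1
.5651 .0138 .0774 -6.1 1.3 9.2 -1
.5706 .0298 .0802 -6.4 -1.8 6.3 -1
.5757 .045 .0875 -4.3 -2.8 4.3 -1
.5802 .0583 .0995 -.7 -5 2.9 -1
E
mv d2 dat.txt; cat >> an.py <<'E'
for sg in (1,-1):
    m=s==sg;B=np.c_[np.ones(m.sum()),np.sin(ph[m]),np.cos(ph[m])];y,*_=np.linalg.lstsq(B,ft[m],rcond=None)
    b=np.arctan2(y[2],y[1]);print(sg,y,"res",(ft[m]-B@y).std(),"target",np.degrees(np.pi-b)%360)
for bias in ([-.7,-.1,-.2],[-.5,-.3,.1]):
    y=x.copy();bn=np.dot(bias,n);y[1]+=bias[2];y[2]-=bn;b=np.arctan2(y[2],y[1]);print("bias",bias,np.degrees(np.pi-b)%360)
E
python3 an.py|sed -n '1p;26,99p'
```

```text
centre off,R mm [-1.12060638e-02  1.13655712e+00  6.50499785e+01] rms 0.05891141558120595
[ 44.9   5.8   0.3   4.1 123.1  65.1]
[ 29.3   7.5  -0.4   4.5 122.9  65.1]
[ 13.9   5.4  -0.2   2.8 122.8  65.1]
[ -1.8   6.8   4.    0.4 122.7  65. ]
[-18.6   6.6   4.8  -2.4 122.5  65. ]
[-36.2   6.2   3.6  -3.1 122.3  65. ]
[-53.1   4.8   1.5  -2.9 122.2  65.1]
[-69.6   4.    0.7  -3.  122.1  65.1]
[-85.8   3.1  -0.8  -4.8 122.1  65.1]
[-101.9    2.8   -0.8   -4.5  122.2   65. ]
[-118.     1.4   -0.9   -5.1  122.2   65. ]
[-134.1    0.7   -3.1   -5.3  122.3   65. ]
[-150.    -0.6   -4.5   -5.1  122.5   65. ]
[-166.    -0.4   -5.7   -5.5  122.7   65.1]
[178.4   0.4  -9.2  -6.2 122.8  65.1]
[163.2   1.7  -7.1  -5.5 123.   65. ]
[147.6   1.1  -5.8  -3.2 123.1  65. ]
[131.3   1.1  -5.6   0.9 123.2  65. ]
x [-3.36559405  0.73026967  3.05206378  0.09089258] resid rms 0.5416568049345825 drag Nm -0.21876361295027527 amp 0.2039839101058079
ballast offset b deg (ballast angle=phi+b): 76.54377910257571  target phi: 103.45622089742429
1 [-3.27757551  0.844132    2.85017663] res 0.4361320069747671 target 106.497619929731
-1 [3.41642412 0.52961592 3.2651775 ] res 0.5959807042000188 target 99.2132096091073
bias [-0.7, -0.1, -0.2] 98.95342647291673
bias [-0.5, -0.3, 0.1] 103.36998783338186
```

>>> drive_tool:
  increments: "-5.5 -7.2 0 0 210; -4.5 -7.9 0 0 210;-3 -8 0 0 210;0 0 0 0 210;0 0 0 0 210;0 0 0 0 210"

```text
time: 20.15
position: [0.5844, 0.0709, 0.1231]
tool_rot: [-1.044, 1.432, -1.435]
ft_force: [1.8, -5.2, 5.3]
grip_width: 0.247
```

```bash
cat > ph.py <<'E'
from bench import ctrl
import numpy as np
yaw=np.radians(-18.2);n=np.array([-np.sin(yaw),np.cos(yaw),0])
s=ctrl.get_state();p=s["position"]+[0,0,.0187]-np.array([.4479,.0504,.16]);a,b=p@n,p[2]-.00114
print(s["time"],"phi",np.degrees(np.arctan2(a,b)),"r",np.hypot(a,b),s["ft_force"],"fn",s["ft_force"]@n,s["grip_width"]*87,abs(s["qd"]).max())
E
python3 ph.py
```

```text
20.15 phi 107.30883439975369 r 0.06503131573572299 [ 1.78407338 -5.1597727   5.31005768] fn -4.344411439949512 21.47536536517063 0.0023919327847038703
```

>>> drive_tool:
  increments: "-0.8 -3.5 0 0 210; -0.4 -3.5 0 0 210;0 0 0 0 210;0 0 0 0 210;0 0 0 0 210"

```text
time: 20.78
position: [0.5849, 0.0723, 0.1292]
tool_rot: [-1.044, 1.431, -1.435]
ft_force: [3.2, -3.6, 0.6]
grip_width: 0.248
```

```bash
python3 ph.py
```

```text
20.775 phi 101.74067064763983 r 0.06497718530610147 [ 3.20534755 -3.56098609  0.55677398] fn -2.3816952962923335 21.603533898526727 0.002337737724487686
```

```bash
python3 - <<'E'
from bench import get_image
import cv2
for nm,(x,y,w,h) in {"scene":(225,100,200,160),"top":(220,120,190,180)}.items():
    cv2.imwrite(f"pics/{nm}9.png",cv2.resize(get_image(nm)["img"][y:y+h,x:x+w,::-1],None,fx=3,fy=3))
E
python3 ph.py
```

```text
20.875 phi 101.71395042019846 r 0.0650166224451347 [ 3.54011103 -4.06996845  0.66406215] fn -2.7606559852399544 21.274831175387686 0.00167001936617849
```

View pics/scene9.png

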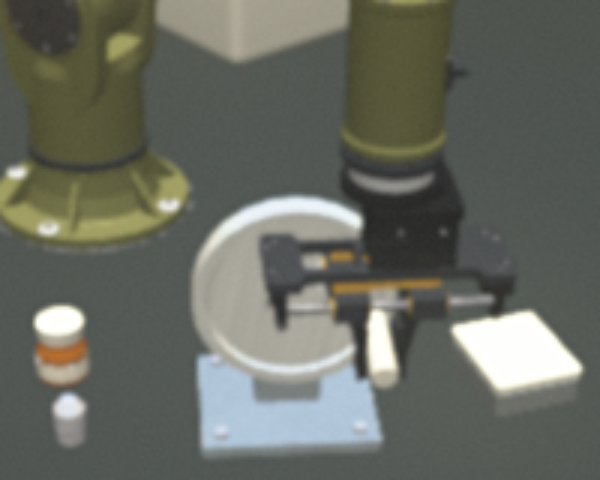

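View pics/top9.png

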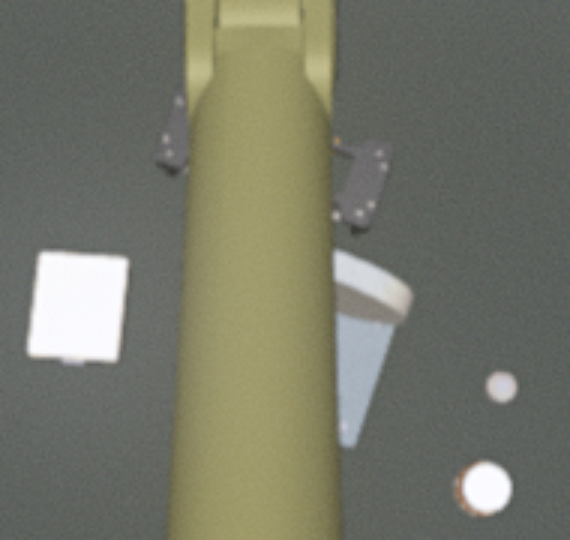

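The scene view shows the sleeve between the fingers at about (380, 345) of the crop, to the right of the axis and slightly below it. The slide box, jar and objective are where they were. The wheel is at rest, so I'm handing in.

```bash
python3 -c "
from bench import workorder;print(workorder.close_job())"; python3 ph.py
```

```text
the job is handed in; nothing more can be done
None
the job is handed in; nothing more can be done
```

I gripped the sleeve from above at 15 N, then opened briefly to re-centre it and gripped again at 18 N. I cranked the wheel a full turn one way and most of a turn back, then stopped with the estimated heavy side at the bottom and handed in while still holding the handle.

- **Heavy side:** The fit to the cranking forces gave a drag of about 0.219 N m (0.215 was stated). The ballast pull came out at about 0.204 N m, slightly above the stated 0.20. The heavy side is at the bottom when the handle is about 103° from straight up, on the stand's +y side.
- **Final state:** The handle measured 101.7° and was at rest. The handle was still gripped (21.3 mm opening), with about 5 N on the wrist at about 20.9 s. The slide box, jar and objective had not moved. No reading came back after handing in.
- **Disagreements:** The forward pass gave 106.5° and the return pass 99.2°. I aimed between them, allowing for a possible small force-sensor offset of 0 to 4°. I put the remaining error at about ±4°, and nothing independent confirms it.
- **Forces:** On the first pass through the bottom the wrist force peaked at about 16 N among the readings, because my first estimate of the axis height was about 1 mm too low.

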